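# Feed a slat under the guard hood with the push stick

### The arm

A 6-joint arm with a two-finger parallel gripper is mounted at the origin on the work surface. World frame = base frame: x ahead of the robot, y to its left, z up, the work surface at z = 0. Lengths are in m, angles in rad, forces in N, time in s.
With the tool pointing down it reaches from about 0.4 to 0.925 m from the base axis. Payload 3.4 kg.
Tool frame: the origin (TCP) lies midway between the tips of the shut fingers; the grasp point (between the pads) lies 19 mm behind it (bot.hold_point_z is the distance from the TCP to the grasp point, in m); z points along the fingers, x is the direction in which the jaws open and shut, and the axes are right-handed (so a half turn about z gives the same grasp; the last joint's range is limited). The gripper opens to 85 mm and grips with 20 to 120 N. Pads are 22 mm wide; open, the fingers measure 114 mm over their backs; the gripper's body (76 mm by 85 mm) begins 54 mm behind the grasp point. The pads swing forward as they close: fully open they stand 13 mm farther back than shut.
Start: joints at [-1.333, 0.307, 1.506, -0, 1.328, -0.073], TCP at [0.176, -0.547, 0.231] pointing down, gripper open.
Joint ranges: [-3.12, 3.12], [-1.05, 2.28], [0.14, 2.33], [-1.42, 4.57], [0.1, 2.73], [-2.68, 2.68]. Speed limits (rad/s): [2.57, 2.57, 3.14, 3.14, 3.14, 3.14].

### API

Orientations are given as a rotation vector (axis times angle).
In Python, from rig import bot, imaging gives the robot as it stands.
- The arm moves only by the shell command python3 -m handwheel 'ROWS'. ROWS is text: rows parted by semicolons, each of 7 numbers parted by spaces: the shift along the tool's x, y, z in m, then the turn, a rotation vector about the tool's x, y, z in degrees, then the finger opening in m, from 0 to 0.0854. In form: dx dy dz wx wy wz fingers; .... A call has 1 to 12 rows; each row is the pose to reach, as a shift and turn from the pose commanded when the call began, along the tool's axes at that moment; what a row does not reach only later rows make up. A row lasts 1/8 s, in which the tool goes at most 62.5 mm and 10.7 degrees, less where a joint would pass 70% of its speed; a pose out of reach is approached as far as the arm can. A call with a gripper value outside its range is refused whole. The fingers move at their own pace and stop on an object; the grip force is fixed at half the most. Time passes only in rows, so rows that repeat a pose let the fingers close. It gives the time, the measured TCP pose, the force and the opening at its end, in the units of the state.
- bot.read_state(): the state, without advancing time (a new reading comes with each control period).
- imaging.camera(name): name is "scene" or "side" or "wrist"; returns the picture (420x560x3 uint8, red, green, blue); there is no depth.
- imaging.calibration(name): a dict with "vertical_fov" (degrees; the focal length in pixels is half the picture's height over the tangent of half this angle, whatever the lens; pixels are square), "cx", "cy" (the principal point, pixels), "k1" (the pictures are not rectified: a ray, as slopes to the right and down, at radius r is drawn at 1 + k1 r^2 times it, then the intrinsics apply), "world_from_camera" (4x4, takes a point from camera to world coordinates). Camera axes: x right, y down, z forward; pixel columns grow to the right and rows downward; lengths in m; the calibration is good to about 2 mm. A picture is of the moment at which its call begins: read the wrist's pose just before it. calibration takes no time and is no camera call; for the wrist camera it gives the pose at the moment of the call.
- bot.sign_off(): hands the job in, once; it reports no verdict.
The state is a dict: "time_s": time; "q": joint angles; "qd": joint speeds; "effort": joint torques, N m; "tcp_pos": TCP position; "tool_rot": TCP orientation; "force": force on the tool from outside, world axes, zero at the start; "ft_torque": the same for the moment, N m; "gripper_width": opening from 0.0 (shut) to 1.0 (fully open).
Only numpy, scipy, OpenCV 4.12 (cv2) and the standard library are available. Lean on these libraries where they do the work, as an engineer would, in place of code of your own. Each camera call takes 0.05 s, during which the arm holds its last target.

### The job

Take the long push stick by its upright handle and use its blade to push the wooden slat along the feed guide, right through under the guard hood, until the whole slat has come out on the far side and lies in the channel there. Then draw the stick back out and stand it on the bench, clear of the guide. Never touch the slat with the gripper, and leave the short push block where it is.

Things in the scene. Friction and masses are not known exactly. Their poses are not given: they have to be found in the camera images.
- guide: Fixed feed guide, plywood base. Channel along x (feed direction), 44 wide, floor 12 above bench, aluminium rails to 36, open above and at the infeed mouth x=-155. Grey guard hood x -35 to 35, 76 wide, tunnel roof 62 high, top 84 high (black cap). End stop face at x=150. Motor on the hood's +y side out to y=119, 66 high. All mm. Origin: on the bench under the hood's middle; z up.
- slat_center (a point): Brown wooden slat, 60 long (x) x 38 wide (y) x 20 mm thick, lying flat in the infeed part of the guide's channel, lengthwise. Point: its centre, 10 mm over its underside. 25 to 50 g; slides with ordinary friction and stops when not pushed. Similar spare slats, stacked on the bench elsewhere, stay there.
- stick_grip (a point): Long plywood push stick, 120 g, standing on its flat blade (185 long x 24 wide x 20 mm high), with an upright handle 40 long (x) x 22 wide (y), from 20 to 90 mm over the underside. Point: on the handle's centre line, 66 mm over the underside. x points along the blade to its pushing tip, 150 mm ahead; rear end 35 mm behind. z up. Grasp across the 22 mm width.
- stick_tip (a point): Middle of the long stick's flat pushing end, 10 mm over its underside; same axes as stick_grip.
- shortblock_grip (a point): Short push block standing near the long stick: same plywood and same handle, but its blade reaches only 60 mm ahead of the handle's centre, too short for the hood. Point and axes as for stick_grip. Not to be used.
Mind the look-alikes: they are no part of the job. Leave any red or turquoise look-alike of the part that bears stick_grip alone.

How it is judged:
On the way:
1. the slat is under the hood, more than half-way in, with the long stick's tip in the channel behind it (x of slat_center in the frame of guide between -0.03 and 0.05 m and horizontal distance between stick_tip and slat_center below 0.045 m and z of stick_tip in the frame of guide below 0.05 m and y of stick_tip in the frame of guide between -0.024 and 0.024 m), for 0.1 s.
At the end, for the whole second after the job is handed in: The whole slat is past the hood (centre at least 63 mm beyond the hood's middle, before the end stop), flat on the channel floor, within 10 mm of the channel's middle line; the long stick stands on the bench, upright within 0.15 rad, not touching the guide; both at rest (x of slat_center in the frame of guide between 0.063 and 0.125 m and y of slat_center in the frame of guide between -0.01 and 0.01 m and height (world z) of slat_center between 0.017 and 0.027 m and height (world z) of stick_grip below 0.071 m and angle between stick_grip's own z axis and vertical below 0.15 rad and contact force between stick and guide below 0.05 N and linear speed of each of slat, stick below 0.01 m/s).
It fails at once if the gripper or arm touches the slat (contact force between any of the fingers, the arm and slat above 0.3 N).
It fails at once if the short push block is moved by more than 30 mm (distance of shortblock_grip from where it was at the start of the episode above 0.03 m).
It also fails if it takes over 48 s, if anything falls off the work surface, if the arm or the gripper's body presses on something with over 40 N, if the wrist force passes 120 N, or if a joint passes its speed limit or range.

## Working session

There is one attempt and no reset: what is moved stays moved. The work goes in short steps, Python scripts to look and compute and a shell command to move; the robot and the scene stay as the last step left them, time stands still between calls to the robot, and variables do not carry over. Pictures are saved under pics/ and viewed, and the job is handed in when it is done.

```bash
ls; mkdir -p pics
python3 - <<'E'
from rig import bot, imaging
import cv2, numpy as np
print(bot.read_state())
for n in ("scene","side","wrist"):
    c=imaging.calibration(n); print(n,c)
    cv2.imwrite(f"pics/{n}0.png",imaging.camera(n)[:,:,::-1])
E
```

```text
pics
{'time_s': 0.0, 'q': array([-1.33350369e+00,  3.07576531e-01,  1.50766110e+00, -3.46385433e-05,
        1.32836860e+00, -7.34729215e-02]), 'qd': array([-0.00098236, -0.00083928, -0.00152398, -0.00030351, -0.0016646 ,
        0.00099077]), 'effort': array([-1.30835484e-03, -4.57549453e+01, -2.51912642e+01,  1.25322726e-04,
        1.34010610e-02, -1.24565105e-05]), 'tcp_pos': array([ 0.17564704, -0.54680072,  0.23038363]), 'tool_rot': array([-2.53744000e+00,  1.85012845e+00,  2.44517270e-03]), 'force': array([0.1739365 , 0.12868128, 0.4753158 ]), 'ft_torque': array([-0.02095926,  0.01494695, -0.00101729]), 'gripper_width': 0.9963239093917943}
scene {'vertical_fov': 57.456047763525525, 'cx': 277.7334729110852, 'cy': 207.11671722580957, 'k1': -0.07157246430722004, 'world_from_camera': array([[-0.09216731,  0.55248498, -0.82841145,  1.1857574 ],
       [ 0.9957222 ,  0.05658395, -0.07304492,  0.2532125 ],
       [ 0.00651857, -0.83160002, -0.55533675,  0.55314404],
       [ 0.        ,  0.        ,  0.        ,  1.        ]])}
side {'vertical_fov': 52.027975730232804, 'cx': 275.051198114574, 'cy': 216.24833856756004, 'k1': -0.13327516413806095, 'world_from_camera': array([[ 0.98099471, -0.08875029,  0.17254786,  0.33138109],
       [-0.19375106, -0.49609237,  0.84637633, -0.64150969],
       [ 0.01048353, -0.86372203, -0.50385946,  0.56542838],
       [ 0.        ,  0.        ,  0.        ,  1.        ]])}
wrist {'vertical_fov': 70.47572388493137, 'cx': 275.2279860822708, 'cy': 207.04067769965397, 'k1': 0.013398591990295663, 'world_from_camera': array([[ 0.30487598, -0.89951429, -0.31292917,  0.25653638],
       [-0.95239079, -0.28848555, -0.09863   , -0.52083534],
       [-0.00155645,  0.32810078, -0.94464144,  0.37234498],
       [ 0.        ,  0.        ,  0.        ,  1.        ]])}
```

View pics/scene0.png

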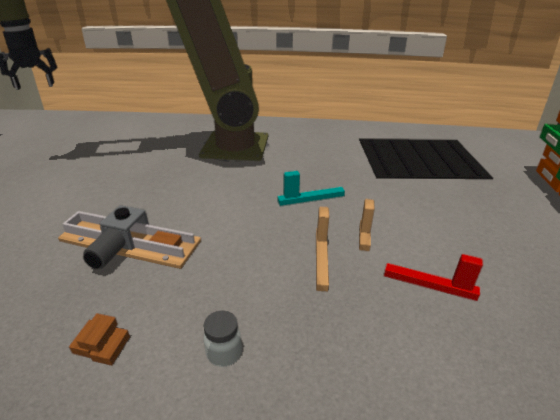

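View pics/side0.png

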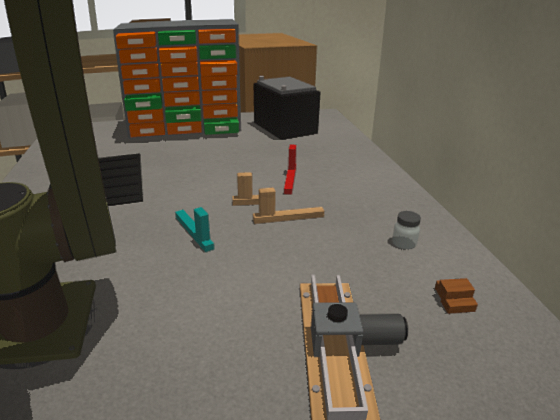

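View pics/wrist0.png

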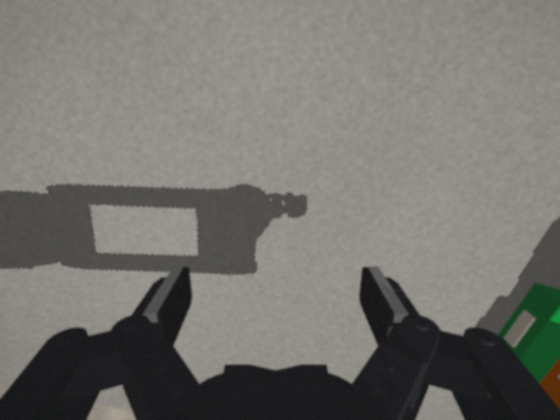

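The scene view shows what could be taken for the stick:
- tan long stick: handle at (323,222), blade tip at (322,285)
- tan short block at (367,222)
- turquoise look-alike at (292,185)
- red look-alike at (467,272)

The long tan one matches the description. The guide sits at about (130,235), with the motor towards the camera and the slat at (165,238) on the +y side. The spare slats are stacked at (98,338). In the side view the stick's handle is at (267,202) and its tip at (324,214).

```bash
cat > h.py <<'E'
import numpy as np, cv2
from rig import bot, imaging
def K(c):
    f=210/np.tan(np.radians(c["vertical_fov"])/2)
    return f
def ray(c,u,v):
    f=K(c); d=np.array([(u-c["cx"])/f,(v-c["cy"])/f]); s=d.copy()
    for _ in range(20): s=d/(1+c["k1"]*(s@s))
    T=c["world_from_camera"]; return T[:3,3],T[:3,:3]@np.array([s[0],s[1],1])
def onz(c,u,v,z):
    o,d=ray(c,u,v); return o+d*(z-o[2])/d[2]
def proj(c,p):
    T=c["world_from_camera"]; q=T[:3,:3].T@(np.array(p)-T[:3,3]); s=q[:2]/q[2]
    s=s*(1+c["k1"]*(s@s)); return s*K(c)+[c["cx"],c["cy"]]
def crop(name,img,x0,y0,x1,y1,k):
    a=cv2.resize(img[y0:y1,x0:x1,::-1],None,fx=k,fy=k,interpolation=cv2.INTER_CUBIC); cv2.imwrite(name,a)
E
python3 - <<'E'
from h import *
s=cv2.imread("pics/scene0.png")[:,:,::-1]; d=cv2.imread("pics/side0.png")[:,:,::-1]
crop("pics/s_stick.png",s,290,180,400,300,5); crop("pics/s_guide.png",s,50,190,210,280,5)
crop("pics/d_stick.png",d,220,160,340,240,6); crop("pics/d_guide.png",d,290,270,420,420,4)
E
```

```text
(no output)
```

View pics/s_stick.png

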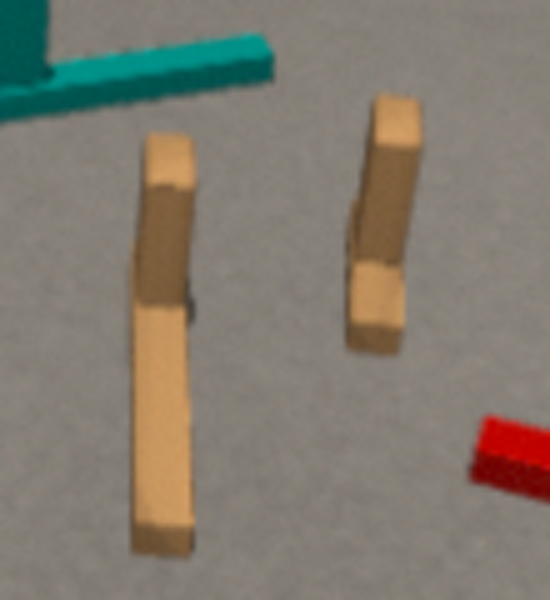

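View pics/s_guide.png

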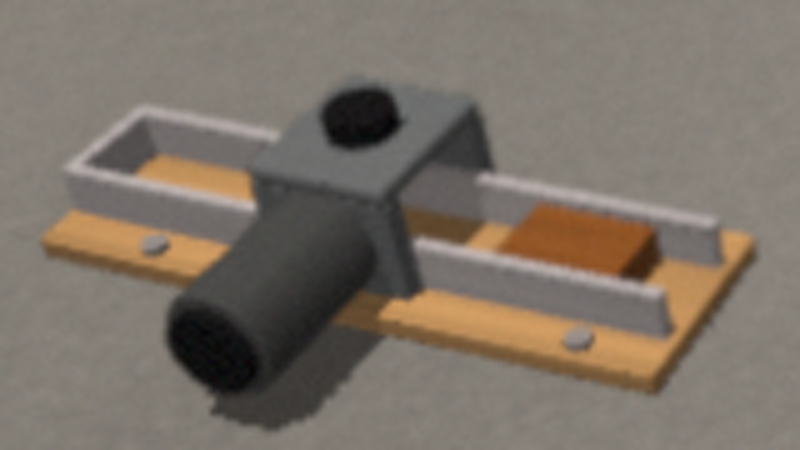

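View pics/d_stick.png

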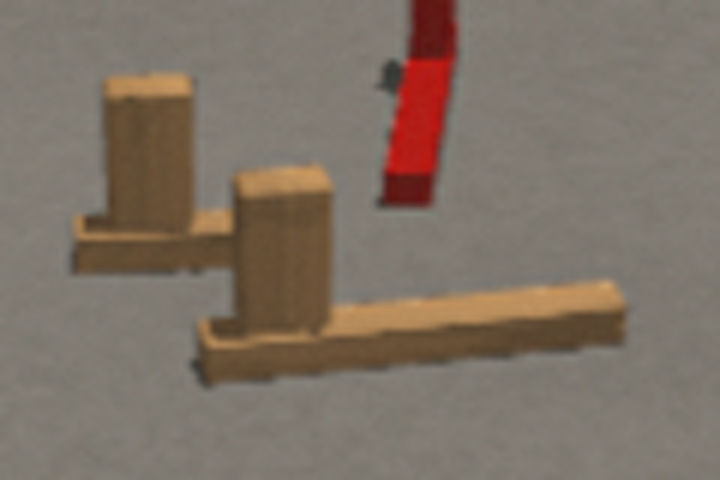

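View pics/d_guide.png

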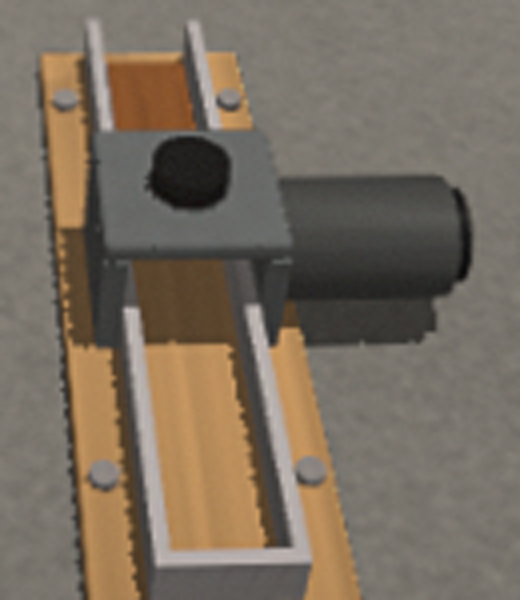

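The crops confirm it: the tan stick with the long blade at full-frame (322,285) is the one, and the short block next to it has the stubby blade. Next I measure the stick and the guide from both views.

```bash
cat > m.py <<'E'
from h import *
S=imaging.calibration("scene"); D=imaging.calibration("side")
def fs(a,x0,y0,k): return (x0+(a[0]+.5)/k-.5, y0+(a[1]+.5)/k-.5)
def show(t,c,pts,x0,y0,k,z):
    P=np.array([onz(c,*fs(p,x0,y0,k),z) for p in pts])[:,:2]*1000
    print(t,np.round(P,0).tolist(),'mean',P.mean(0).round(1)); return P
show('S handle top',S,[(148,135),(192,135),(196,185),(146,183)],290,180,5,.09)
show('S tip top',S,[(136,524),(190,528)],290,180,5,.02)
show('S tip bottom',S,[(134,553),(190,555)],290,180,5,.0)
show('D handle top',D,[(234,178),(326,167),(331,190),(239,197)],220,160,6,.09)
show('D tip top',D,[(612,283),(626,309)],220,160,6,.02)
show('S short top',S,[(377,97),(418,97),(420,147),(376,145)],290,180,5,.09)
show('S rail mouth near/far',S,[(663,290),(719,220)],50,190,5,.036)
show('S stop outer near/far',S,[(68,168),(142,108)],50,190,5,.036)
show('S hood top',S,[(252,175),(340,80),(480,98),(390,195)],50,190,5,.084)
show('S baseplate infeed corners',S,[(755,240),(655,388)],50,190,5,.012)
show('D rail mouth L/R',D,[(93,20),(193,22)],290,270,4,.036)
show('D stop outer L/R',D,[(153,565),(308,562)],290,270,4,.036)
show('D hood top',D,[(98,133),(270,130),(293,250),(102,248)],290,270,4,.084)
show('S slat top',S,[(538,205),(658,235),(628,278)],50,190,5,.032)
show('D slat top',D,[(108,65),(188,65)],290,270,4,.032)
E
python3 m.py
```

```text
S handle top [[484.0, 282.0], [482.0, 301.0], [520.0, 303.0], [520.0, 282.0]] mean [501.3 292. ]
S tip top [[650.0, 283.0], [651.0, 304.0]] mean [650.5 293.3]
S tip bottom [[646.0, 283.0], [645.0, 305.0]] mean [645.9 294.4]
D handle top [[480.0, 293.0], [519.0, 297.0], [517.0, 276.0], [479.0, 276.0]] mean [498.7 285.5]
D tip top [[648.0, 302.0], [647.0, 278.0]] mean [647.7 290.1]
S short top [[442.0, 386.0], [440.0, 404.0], [481.0, 401.0], [481.0, 381.0]] mean [461.  393.1]
S rail mouth near/far [[587.0, -1.0], [538.0, 10.0]] mean [562.7   4.7]
S stop outer near/far [[532.0, -305.0], [481.0, -295.0]] mean [ 506.8 -300. ]
S hood top [[589.0, -171.0], [516.0, -165.0], [524.0, -97.0], [596.0, -107.0]] mean [ 556.3 -135. ]
S baseplate infeed corners [[521.0, 19.0], [621.0, 3.0]] mean [571.1  11. ]
D rail mouth L/R [[542.0, 8.0], [591.0, -3.0]] mean [566.5   2.9]
D stop outer L/R [[481.0, -297.0], [535.0, -307.0]] mean [ 507.7 -301.8]
D hood top [[505.0, -124.0], [576.0, -137.0], [561.0, -204.0], [489.0, -188.0]] mean [ 532.6 -163.4]
S slat top [[531.0, -77.0], [546.0, -16.0], [577.0, -20.0]] mean [551.2 -37.4]
D slat top [[541.0, -22.0], [580.0, -30.0]] mean [560.6 -25.8]
```

```bash
python3 -m handwheel '-0.326 -0.445 -0.02 0 0 -90 0.085;-0.326 -0.445 -0.02 0 0 -90 0.085;-0.326 -0.445 -0.02 0 0 -90 0.085;-0.326 -0.445 -0.02 0 0 -90 0.085;-0.326 -0.445 -0.02 0 0 -90 0.085;-0.326 -0.445 -0.02 0 0 -90 0.085;-0.326 -0.445 -0.02 0 0 -90 0.085;-0.326 -0.445 -0.02 0 0 -90 0.085;-0.326 -0.445 -0.02 0 0 -90 0.085;-0.326 -0.445 -0.02 0 0 -90 0.085;-0.326 -0.445 -0.02 0 0 -90 0.085'
cat > mv.py <<'E'
# usage: mv.py x y z heading_of_tool_x_deg : shift/turn in tool axes (tool kept pointing down)
import sys; from h import *
from scipy.spatial.transform import Rotation as R
s=bot.read_state(); r=R.from_rotvec(s["tool_rot"]); p=s["tcp_pos"]
x,y,z,h=map(float,sys.argv[1:5]); h=np.radians(h)
tx=np.array([np.cos(h),np.sin(h),0]); tz=np.array([0,0,-1.]); G=R.from_matrix(np.c_[tx,np.cross(tz,tx),tz])
print('pos',p.round(4),'head',np.degrees(np.arctan2(*r.as_matrix()[[1,0],0])).round(2),'tz',r.as_matrix()[:,2].round(3),'t',s["time_s"],'F',s["force"].round(1),'w',round(s["gripper_width"],3),'q6',s['q'][5].round(2))
print('shift',r.inv().apply(np.array([x,y,z])-p).round(4),'turn',np.degrees((r.inv()*G).as_rotvec()).round(2))
E
python3 mv.py .5 .289 .2 91.1
```

```text
time_s: 1.52
tcp_pos: [0.4993, -0.1009, 0.2509]
tool_rot: [3.104, 0.487, -0.002]
force: [0.5, -0.5, -0.4]
gripper_width: 0.993
pos [ 0.4993 -0.1009  0.2509] head 17.84 tz [-0.001 -0.    -1.   ] t 1.525 F [ 0.5 -0.5 -0.4] w 0.993 q6 -0.59
shift [ 0.1203 -0.3709  0.0507] turn [-6.000e-02  7.000e-02 -7.326e+01]
```

```bash
python3 -m handwheel '0.12 -0.371 0.03 0 0 -73.3 0.085;0.12 -0.371 0.03 0 0 -73.3 0.085;0.12 -0.371 0.03 0 0 -73.3 0.085;0.12 -0.371 0.03 0 0 -73.3 0.085;0.12 -0.371 0.03 0 0 -73.3 0.085;0.12 -0.371 0.03 0 0 -73.3 0.085;0.12 -0.371 0.03 0 0 -73.3 0.085;0.12 -0.371 0.03 0 0 -73.3 0.085;0.12 -0.371 0.03 0 0 -73.3 0.085'
python3 - <<'E'
from h import *
c=imaging.calibration("wrist"); im=imaging.camera("wrist"); print(repr(c["world_from_camera"]))
cv2.imwrite("pics/w1.png",im[:,:,::-1])
E
python3 mv.py .5 .289 .2 91.1
```

```text
time_s: 2.65
tcp_pos: [0.5007, 0.2869, 0.2212]
tool_rot: [2.205, 2.237, -0.002]
force: [-0.1, -0.3, -0.2]
gripper_width: 0.991
array([[-0.01371625,  0.94468304,  0.32769776,  0.41617059],
       [ 0.99990498,  0.01340941,  0.00319593,  0.28613499],
       [-0.00137509,  0.32771045, -0.9447772 ,  0.3631246 ],
       [ 0.        ,  0.        ,  0.        ,  1.        ]])
pos [0.5008 0.2869 0.2214] head 90.85 tz [-0.    -0.001 -1.   ] t 2.7 F [ 0.5 -0.2 -0.3] w 0.99 q6 -1.14
shift [ 0.0022 -0.0007  0.0214] turn [-0.02  0.05 -0.25]
```

View pics/w1.png

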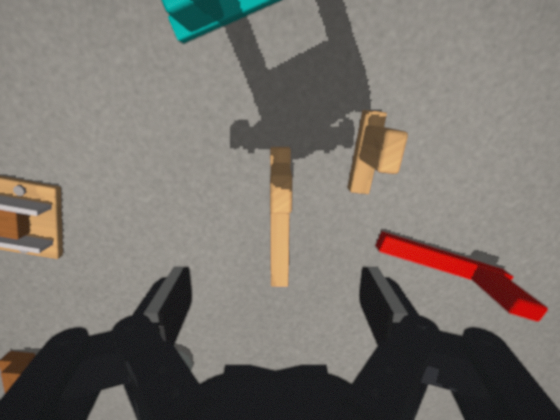

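Run:
```python
from h import *
im=cv2.imread("pics/w1.png")[:,:,::-1]
crop("pics/w1c.png",im,240,130,320,300,3.5 and 4)
```

```text
(no output)
```

View pics/w1c.png

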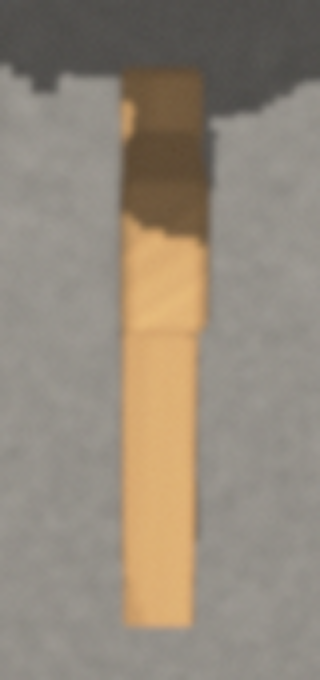

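The crop shows the handle's top face at crop rows 183–330, columns 123–208, and the blade tip edge at row 627, columns 126–193.

```bash
python3 - <<'E'
from h import *
from m import fs,show
c=imaging.calibration("wrist")
show('W top',c,[(123,183),(208,183),(207,330),(123,330)],240,130,4,.09)
show('W tip',c,[(126,627),(193,627)],240,130,4,.02)
E
python3 mv.py .4995 .289 .047 90.5
```

```text
S handle top [[484.0, 282.0], [482.0, 301.0], [520.0, 303.0], [520.0, 282.0]] mean [501.3 292. ]
S tip top [[650.0, 283.0], [651.0, 304.0]] mean [650.5 293.3]
S tip bottom [[646.0, 283.0], [645.0, 305.0]] mean [645.9 294.4]
D handle top [[480.0, 293.0], [519.0, 297.0], [517.0, 276.0], [479.0, 276.0]] mean [498.7 285.5]
D tip top [[648.0, 302.0], [647.0, 278.0]] mean [647.7 290.1]
S short top [[442.0, 386.0], [440.0, 404.0], [481.0, 401.0], [481.0, 381.0]] mean [461.  393.1]
S rail mouth near/far [[587.0, -1.0], [538.0, 10.0]] mean [562.7   4.7]
S stop outer near/far [[532.0, -305.0], [481.0, -295.0]] mean [ 506.8 -300. ]
S hood top [[589.0, -171.0], [516.0, -165.0], [524.0, -97.0], [596.0, -107.0]] mean [ 556.3 -135. ]
S baseplate infeed corners [[521.0, 19.0], [621.0, 3.0]] mean [571.1  11. ]
D rail mouth L/R [[542.0, 8.0], [591.0, -3.0]] mean [566.5   2.9]
D stop outer L/R [[481.0, -297.0], [535.0, -307.0]] mean [ 507.7 -301.8]
D hood top [[505.0, -124.0], [576.0, -137.0], [561.0, -204.0], [489.0, -188.0]] mean [ 532.6 -163.4]
S slat top [[531.0, -77.0], [546.0, -16.0], [577.0, -20.0]] mean [551.2 -37.4]
D slat top [[541.0, -22.0], [580.0, -30.0]] mean [560.6 -25.8]
W top [[480.0, 282.0], [479.0, 302.0], [516.0, 303.0], [516.0, 282.0]] mean [497.9 292.4]
W tip [[648.0, 283.0], [648.0, 306.0]] mean [648.3 294.7]
pos [0.5008 0.2869 0.2214] head 90.85 tz [-0.    -0.001 -1.   ] t 2.7 F [ 0.5 -0.2 -0.3] w 0.99 q6 -1.14
shift [ 0.0023 -0.0012  0.1744] turn [-0.02  0.05  0.35]
```

```bash
python3 -m handwheel '0.005 -0.0015 0.06 0 0 0 0.085;0.005 -0.0015 0.11 0 0 0 0.085;0.005 -0.0015 0.15 0 0 0 0.085;0.005 -0.0015 0.174 0 0 0 0.085;0.005 -0.0015 0.174 0 0 0 0.085;0.005 -0.0015 0.174 0 0 0 0.01;0.005 -0.0015 0.174 0 0 0 0.01;0.005 -0.0015 0.174 0 0 0 0.01;0.005 -0.0015 0.174 0 0 0 0.01;0.005 -0.0015 0.174 0 0 0 0.01;0.005 -0.0015 0.174 0 0 0 0.01'
python3 mv.py .4995 .289 .047 90.9
```

```text
time_s: 4.08
tcp_pos: [0.4994, 0.2941, 0.0481]
tool_rot: [2.199, 2.243, 0.002]
force: [-1.1, -0.7, 5.8]
gripper_width: 0.251
pos [0.4994 0.2941 0.0481] head 91.12 tz [ 0.001  0.    -1.   ] t 4.075 F [-1.1 -0.7  5.8] w 0.251 q6 -1.13
shift [-0.0051  0.      0.0011] turn [ 0.07 -0.03  0.22]
```

```bash
python3 -m handwheel '0 0 -0.03 0 0 0 0.01;0 0 -0.08 0 0 0 0.01;0 0 -0.12 0 0 0 0.01;0 0 -0.13 0 0 0 0.01;0 0 -0.13 0 0 0 0.01'
python3 mv.py .598 .181 .17 -10.7
python3 - <<'E'
from h import *
c=imaging.calibration("wrist"); im=imaging.camera("wrist")
cv2.imwrite("pics/w2.png",im[:,:,::-1])
S=imaging.calibration("scene"); print('jar base',onz(S,222,355,0.005), onz(imaging.calibration("side"),405,243,.005))
E
```

```text
time_s: 4.7
tcp_pos: [0.4987, 0.2939, 0.1771]
tool_rot: [-2.2, -2.243, -0.0]
force: [0.6, 0.7, -1.6]
gripper_width: 0.249
pos [0.4987 0.2939 0.1771] head 91.11 tz [ 0.  0. -1.] t 4.7 F [ 0.6  0.7 -1.6] w 0.249 q6 -1.13
shift [-0.1148  0.0971  0.0071] turn [-0.0000e+00 -1.0000e-02  1.0181e+02]
jar base [0.81328708 0.13031273 0.005     ] [0.80302118 0.12164886 0.005     ]
```

View pics/w2.png

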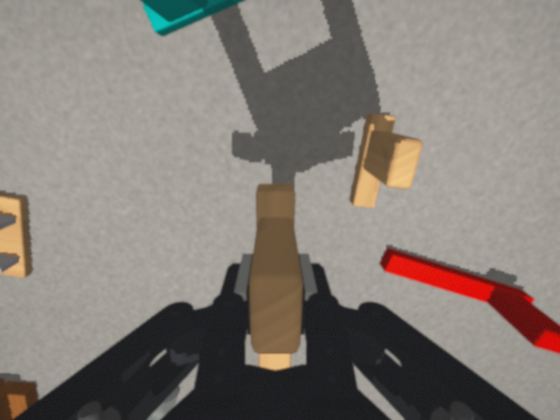

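The stick is held at (275,290) between the pads, and the short block at (390,160) has not moved. Next I swing the stick round to line it up in front of the mouth.

```bash
python3 -m handwheel '-0.115 0.097 0 0 0 101.8 0.01;-0.115 0.097 0 0 0 101.8 0.01;-0.115 0.097 0 0 0 101.8 0.01;-0.115 0.097 0 0 0 101.8 0.01;-0.115 0.097 0 0 0 101.8 0.01;-0.115 0.097 0 0 0 101.8 0.01;-0.115 0.097 0 0 0 101.8 0.01;-0.115 0.097 0 0 0 101.8 0.01;-0.115 0.097 0 0 0 101.8 0.01;-0.115 0.097 0 0 0 101.8 0.01;-0.115 0.097 0 0 0 101.8 0.01;-0.115 0.097 0 0 0 101.8 0.01'
python3 mv.py .598 .181 .064 -10.7
python3 - <<'E'
from h import *
for n in ("scene","side","wrist"):
    im=imaging.camera(n); cv2.imwrite(f"pics/{n}3.png",im[:,:,::-1])
E
```

```text
time_s: 6.25
tcp_pos: [0.5975, 0.1806, 0.1758]
tool_rot: [3.127, -0.29, -0.004]
force: [-0.2, 0.4, -1.1]
gripper_width: 0.248
pos [0.5975 0.1806 0.1758] head -10.61 tz [-0.003 -0.001 -1.   ] t 6.25 F [-0.2  0.4 -1.1] w 0.248 q6 0.41
shift [ 0.0007 -0.0006  0.1118] turn [0.06 0.14 0.09]
```

View pics/scene3.png

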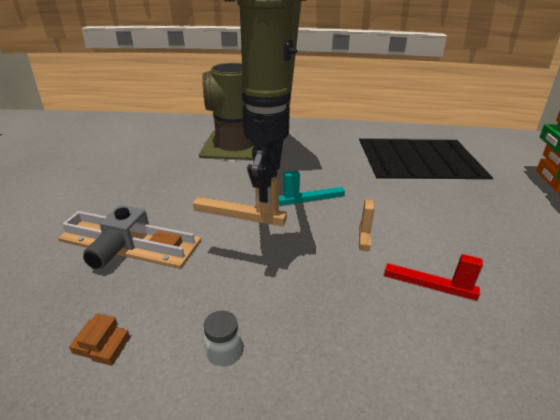

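View pics/wrist3.png

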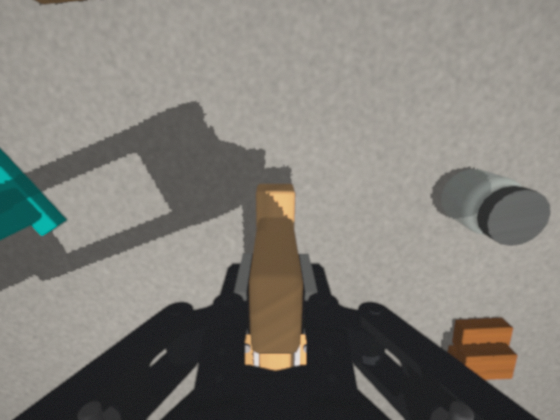

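View pics/side3.png

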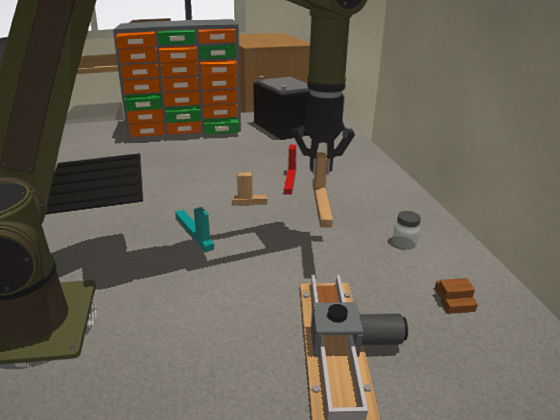

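The stick is now in line with the guide and clear of it: tip at (197,205) in the scene view and (325,222) in the side view. I'll lower it in front of the mouth and check the lateral line.

```bash
python3 -m handwheel '0 0 0.05 0 0 0 0.01;0 0 0.095 0 0 0 0.01;0 0 0.108 0 0 0 0.01;0 0 0.11 0 0 0 0.01;0 0 0.11 0 0 0 0.01'
python3 mv.py .598 .181 .064 -10.7
python3 - <<'E'
from h import *
for n,b,k in (("scene",(50,180,300,290),3),("side",(280,150,420,420),2)):
    im=imaging.camera(n); crop(f"pics/{n}4.png",im,*b,k)
E
```

```text
time_s: 7.02
tcp_pos: [0.5997, 0.1812, 0.0689]
tool_rot: [-3.127, 0.293, -0.005]
force: [0.8, -0.4, -0.2]
gripper_width: 0.249
pos [0.5997 0.1812 0.0689] head -10.69 tz [ 0.003  0.001 -1.   ] t 7.025 F [ 0.8 -0.4 -0.2] w 0.249 q6 0.41
shift [-0.0017  0.0005  0.0049] turn [-0.07 -0.16  0.01]
```

View pics/scene4.png

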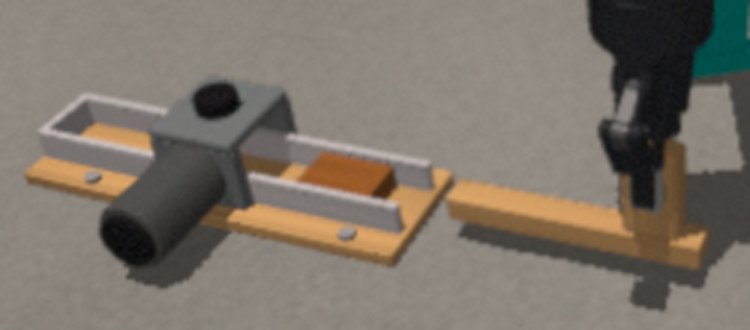

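View pics/side4.png

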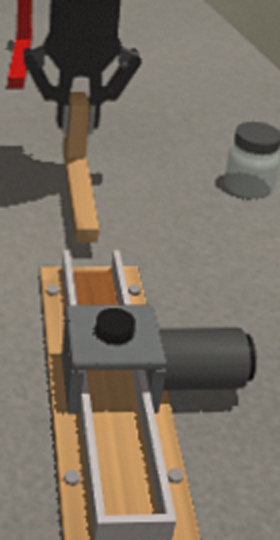

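Run:
```python
from h import *
im=imaging.camera("side"); crop("pics/side4z.png",im,300,220,380,300,7)
im=imaging.camera("scene"); crop("pics/scene4z.png",im,180,225,260,285,7)
for p in [(.5703,.0333,.041),(.5703,.0333,.021)]: print(proj(imaging.calibration("side"),p),proj(imaging.calibration("scene"),p))
```

```text
[323.06351206 263.69951149] [199.72380241 241.70811437]
[322.39091537 271.48585691] [200.73321451 248.96176786]
```

View pics/side4z.png

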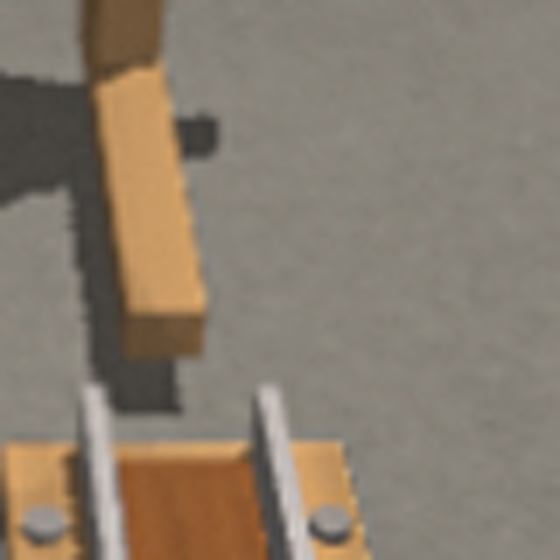

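View pics/scene4z.png

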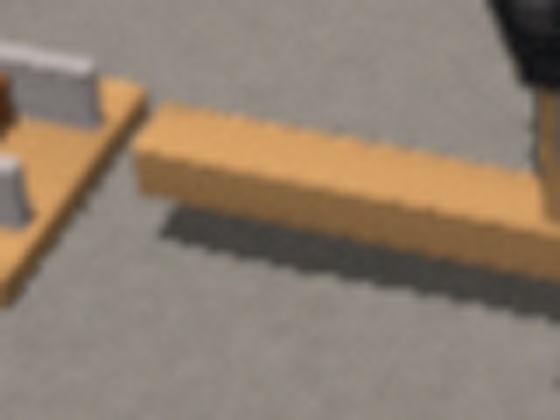

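The tip's top edge is at (323.5,264) in the side view, against a predicted (323.1,263.7). It's on line, so I start the push slowly.

```bash
python3 -m handwheel '-0.0015 0 0.004 0 0 0 0.01;-0.0015 0.015 0.004 0 0 0 0.01;-0.0015 0.03 0.004 0 0 0 0.01;-0.0015 0.042 0.004 0 0 0 0.01;-0.0015 0.052 0.004 0 0 0 0.01;-0.0015 0.06 0.004 0 0 0 0.01;-0.0015 0.068 0.004 0 0 0 0.01;-0.0015 0.078 0.004 0 0 0 0.01;-0.0015 0.088 0.004 0 0 0 0.01;-0.0015 0.1 0.004 0 0 0 0.01'
python3 mv.py .5521 -.0625 .065 -10.7
python3 - <<'E'
from h import *
for n,b,k in (("scene",(50,180,300,290),3),("side",(280,200,420,420),3)):
    im=imaging.camera(n); crop(f"pics/{n}5.png",im,*b,k)
E
```

```text
time_s: 8.48
tcp_pos: [0.5781, 0.0822, 0.0633]
tool_rot: [-3.128, 0.292, -0.0]
force: [0.3, -0.6, -0.4]
gripper_width: 0.252
pos [0.5781 0.0822 0.0633] head -10.67 tz [ 0.  0. -1.] t 8.475 F [ 0.3 -0.6 -0.4] w 0.252 q6 0.26
shift [ 0.0013  0.1471 -0.0017] turn [-0.   -0.    0.03]
```

View pics/scene5.png

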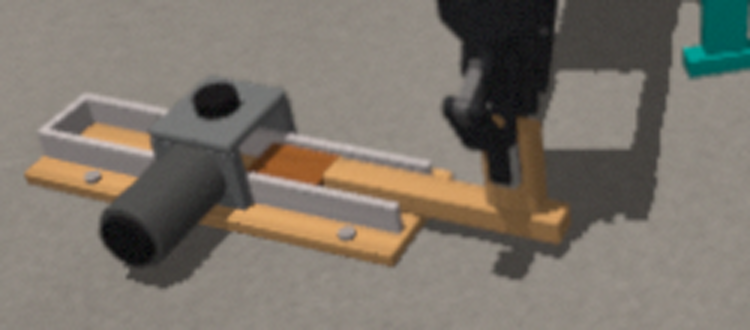

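View pics/side5.png

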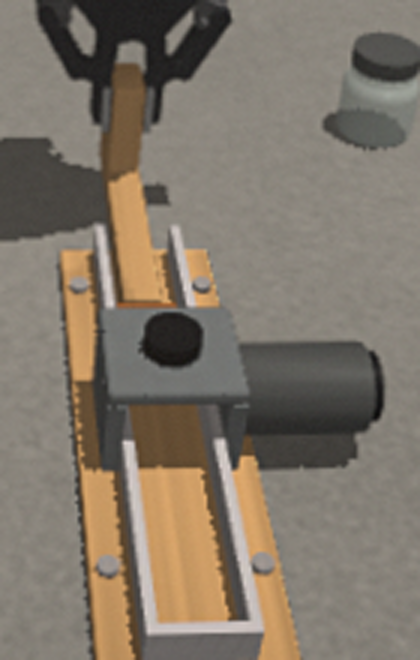

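The tip is in the channel and pushing the slat, which is now entering the hood with its rear edge at about (325,165) in the scene crop. I continue the push.

```bash
python3 -m handwheel '0 0.012 0 0 0 0 0.01;0 0.024 0 0 0 0 0.01;0 0.036 0 0 0 0 0.01;0 0.048 0 0 0 0 0.01;0 0.06 0 0 0 0 0.01;0 0.073 0 0 0 0 0.01;0 0.086 0 0 0 0 0.01;0 0.099 0 0 0 0 0.01;0 0.112 0 0 0 0 0.01;0 0.124 0 0 0 0 0.01;0 0.133 0 0 0 0 0.01;0 0.14 0 0 0 0 0.01'
python3 mv.py .5521 -.0625 .065 -10.7
python3 - <<'E'
from h import *
for n,b,k in (("scene",(50,180,300,290),3),("side",(280,200,420,420),3)):
    im=imaging.camera(n); crop(f"pics/{n}6.png",im,*b,k)
E
```

```text
time_s: 10.07
tcp_pos: [0.5521, -0.0553, 0.0634]
tool_rot: [-3.128, 0.293, -0.0]
force: [0.0, 0.6, -0.5]
gripper_width: 0.249
pos [ 0.5521 -0.0553  0.0634] head -10.71 tz [ 0.  0. -1.] t 10.075 F [ 0.   0.6 -0.5] w 0.249 q6 0.01
shift [ 0.0013  0.0071 -0.0016] turn [-0.01 -0.01 -0.01]
```

View pics/scene6.png

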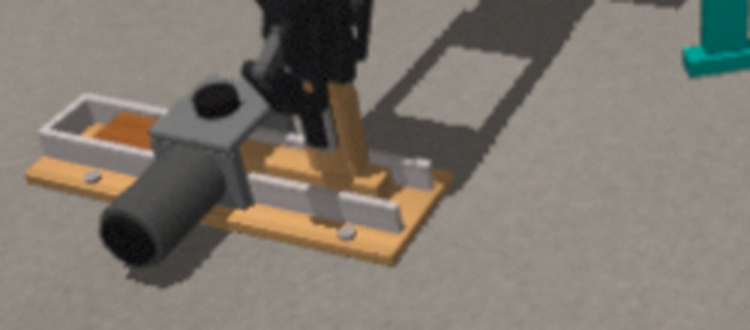

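View pics/side6.png

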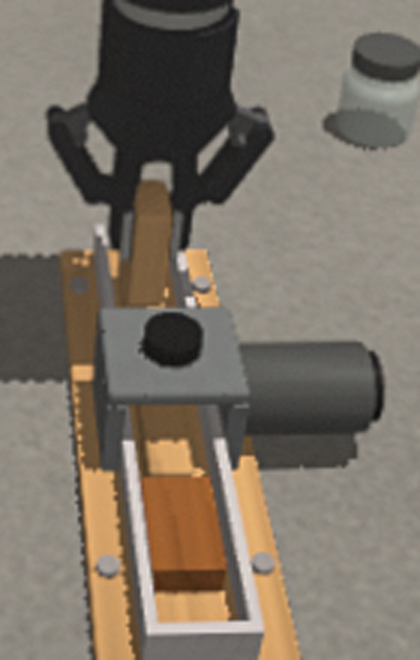

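```bash
python3 - <<'E' | tail -4
from h import *
from m import show
P=show('slat top',imaging.calibration("side"),[(141,477),(217,474),(224,572),(152,574)],280,200,3,.032)/1000
O=np.array([.536,-.1485]); d=np.array([-.1853,-.9827]); y=np.array([.9827,-.1853])
print(((P-O)@d).round(4),((P-O)@y).round(4), 'c',(P.mean(0)-O)@d,(P.mean(0)-O)@y)
E
```

```text
S slat top [[531.0, -77.0], [546.0, -16.0], [577.0, -20.0]] mean [551.2 -37.4]
D slat top [[541.0, -22.0], [580.0, -30.0]] mean [560.6 -25.8]
slat top [[508.0, -201.0], [548.0, -207.0], [531.0, -268.0], [495.0, -262.0]] mean [ 520.4 -234.3]
[0.0565 0.0552 0.1184 0.1188] [-0.0181  0.0228  0.0167 -0.0191] c 0.0872081174069508 0.0006027269865946014
```

Slat centre is at x = 0.087, y = 0.001 in the guide frame: fully out and inside the window. Now I draw the stick straight back.

```bash
python3 -m handwheel '0 -0.01 0 0 0 0 0.01;0 -0.03 0 0 0 0 0.01;0 -0.06 0 0 0 0 0.01;0 -0.09 0 0 0 0 0.01;0 -0.12 0 0 0 0 0.01;0 -0.15 0 0 0 0 0.01;0 -0.18 0 0 0 0 0.01;0 -0.21 0 0 0 0 0.01;0 -0.24 0 0 0 0 0.01;0 -0.265 0 0 0 0 0.01;0 -0.28 0 0 0 0 0.01;0 -0.28 0 0 0 0 0.01'
python3 mv.py .605 .22 .0485 -10.7
```

```text
time_s: 11.68
tcp_pos: [0.6041, 0.2216, 0.0632]
tool_rot: [3.128, -0.29, 0.0]
force: [0.4, -0.5, -1.4]
gripper_width: 0.252
pos [0.6041 0.2216 0.0632] head -10.59 tz [ 0. -0. -1.] t 11.675 F [ 0.4 -0.5 -1.4] w 0.252 q6 0.47
shift [0.0011 0.0014 0.0147] turn [ 0.01 -0.01  0.11]
```

```bash
python3 -m handwheel '0 0 0.006 0 0 0 0.01;0 0 0.011 0 0 0 0.01;0 0 0.0135 0 0 0 0.01;0 0 0.0145 0 0 0 0.01;0 0 0.0145 0 0 0 0.01'
python3 - <<'E'
from h import *
im=imaging.camera("scene"); crop("pics/scene7.png",im,50,170,310,290,3)
E
```

```text
time_s: 12.3
tcp_pos: [0.6042, 0.2201, 0.0488]
tool_rot: [3.128, -0.293, -0.0]
force: [0.5, 0.9, -1.7]
gripper_width: 0.249
```

View pics/scene7.png

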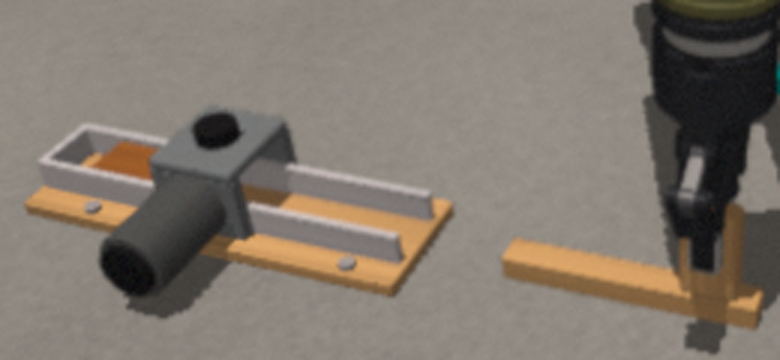

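The stick is near the bench but still weighs on the wrist, so I lower a bit further until it touches.

```bash
python3 -m handwheel '0 0 0.0007 0 0 0 0.01;0 0 0.0012 0 0 0 0.01;0 0 0.0012 0 0 0 0.01'; python3 -c "
from rig import bot; print(bot.read_state()['force'])"
```

```text
time_s: 12.72
tcp_pos: [0.6044, 0.2206, 0.0482]
tool_rot: [-3.128, 0.292, -0.001]
force: [-0.5, 0.7, 3.4]
gripper_width: 0.252
[-0.5205443   0.71271293  3.38053839]
```

Contact confirmed at +3.4 N. I release slowly, then rise.

```bash
python3 -m handwheel '0 0 0 0 0 0 0.03;0 0 0 0 0 0 0.05;0 0 0 0 0 0 0.085;0 0 0 0 0 0 0.085;0 0 0 0 0 0 0.085;0 0 0 0 0 0 0.085;0 0 -0.03 0 0 0 0.085;0 0 -0.07 0 0 0 0.085;0 0 -0.12 0 0 0 0.085;0 -0.03 -0.15 0 0 0 0.085;0 -0.03 -0.15 0 0 0 0.085'
python3 - <<'E'
from h import *
for n in ("scene","side"):
    im=imaging.camera(n); cv2.imwrite(f"pics/{n}8.png",im[:,:,::-1])
print(bot.read_state()['gripper_width'])
E
```

```text
time_s: 14.1
tcp_pos: [0.6121, 0.2521, 0.2013]
tool_rot: [-3.124, 0.29, -0.011]
force: [-0.1, -0.3, 0.1]
gripper_width: 0.995
0.9947880620020765
```

View pics/scene8.png

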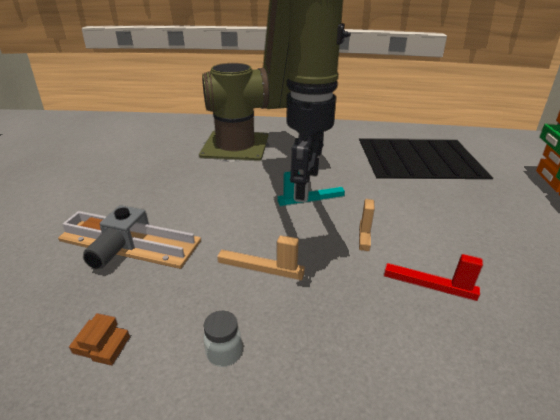

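View pics/side8.png

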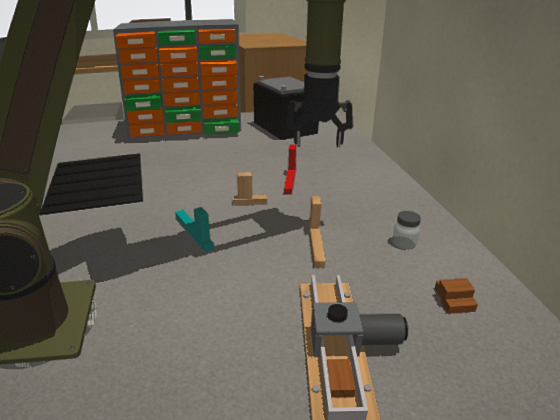

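The stick stands upright on the bench: handle at (288,253), tip at (222,258), with a gap to the plate at (200,245). The slat lies past the hood at (342,376) in the side view. The short block is unmoved at (367,222).

```bash
python3 -c "
from rig import bot; print(bot.sign_off())"
```

```text
the job is handed in; nothing more can be done
None
```

I took the long push stick by its handle, pushed the slat through under the hood, drew the stick back and stood it on the bench. I handed the job in at about 14 s of the 48 s allowed; no verdict was reported.

- **Slat:** before I drew the stick back, its centre was 87 mm beyond the hood's middle and 1 mm off the channel's middle line. The final pictures still show it in the outfeed channel.
- **Stick:** it stands upright, released, with its tip about 40 mm or more short of the guide's base plate.
- **Other parts:** the short push block and the look-alikes look unmoved in the pictures. The gripper stayed behind the slat and above the rails, and wrist forces read at the end of each move stayed within about 6 N.
- **One mismatch:** the hood's top corners, taken at 84 mm height, disagreed by about 30 mm between the two cameras. I put this down to the 84 mm including the black cap and located the guide from its rails and end stop instead, which agreed to about 4 mm.

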